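# Take the delivery stack apart onto its colour-coded places

### The arm

A 6-joint arm with a two-finger parallel gripper is mounted at the origin on a cart in front of the work surface, level with it; the furniture and walls round the work are solid. World frame = base frame: x ahead of the robot, y to its left, z up, the work surface at z = 0. Lengths are in mm, angles in rad, forces in N, time in s.
With the tool pointing down it reaches from about 325 to 850 mm from the base axis. Payload 15.5 kg.
Tool frame: the origin (TCP) lies at the very end of the fingers, on their centre line; the grasp point (between the pads) lies 19 mm behind it (robot.grip_point_offset is the distance from the TCP to the grasp point, in mm); z points along the fingers, y is the line along which they close (so a half turn about z gives the same grasp; the last joint's range is limited). The gripper opens to 91 mm and grips with 3 to 60 N. Pads are 32 mm wide; open, the fingers measure 118 mm over their backs; the gripper's body (76 mm by 178 mm) begins 60 mm behind the grasp point.
Start: joints at [-1.27, 0.494, 1.345, -0, 1.302, -0.096], TCP at [241.544, -576.44, 213.915] pointing down, gripper open.
Joint ranges: [-2.91, 2.91], [-0.82, 2.16], [0.22, 2.67], [-1.22, 4.37], [0.12, 2.79], [-3.08, 3.08]. Speed limits (rad/s): [1.89, 1.89, 2.57, 3.01, 3.01, 3.01].

### API

Orientations are given as a unit quaternion [w, x, y, z].
In Python, from cell import readout, get_image, get_calibration, job, robot gives the robot as it stands.
- The arm moves only by the shell command python3 -m creep 'ROWS' [OPENING] [FORCE]. ROWS is JSON, a list of rows, each a list of 6 numbers: the shift along the tool's x, y, z in m, then the turn, a rotation vector about the tool's x, y, z in rad. A call has exactly 10 rows; each row shifts and turns the commanded pose from where the row before left it, along the tool's axes as they then stand; what a row does not reach is not made up. A row lasts 1/8 s, in which the tool goes at most 62.5 mm and 10.7 degrees, less where a joint would pass 70% of its speed; a pose out of reach is approached as far as the arm can. A call with a gripper value outside its range is refused whole. OPENING is the opening, from 0 (shut) to 1 (fully open), set as the call begins (- or left out, the last holds). The fingers move at their own pace and stop on an object; FORCE is the grip in N (left out, the last holds). Time passes only in rows, so rows that do not move let the fingers close, or fill a call up. It gives the time, the measured TCP pose, the force, the opening and the grip force at its end, in the units of the state.
- readout.state(): the state, without advancing time (a new reading comes with each control period).
- get_image(name): name is "side" or "top" or "wrist"; returns (picture, depth): 384x512x3 uint8, red, green, blue; 384x512 float32, mm along the optical axis (not along the pixel's ray), 0 where there is no reading.
- get_calibration(name): a dict with "fx", "fy", "cx", "cy" (pixels), "D" ([k1, k2, p1, p2, k3] as OpenCV has them; the pictures are not rectified), "rvec" (rotation vector, rad) and "tvec" (3), from world to camera coordinates, as OpenCV has them. Camera axes: x right, y down, z forward; pixel columns grow to the right and rows downward; lengths in mm; the calibration is good to about 2 mm. A picture is of the moment at which its call begins: read the wrist's pose just before it. get_calibration takes no time and is no camera call; for the wrist camera it gives the pose at the moment of the call.
- job.hand_in(): hands the job in; it is judged then, once.
The state is a dict: "t": time; "qpos": joint angles; "qd": joint speeds; "effort": joint torques, N m; "position": TCP position; "tool_rot": TCP orientation; "contact_force": force on the tool from outside, world axes, zero at the start; "ft_torque": the same for the moment, N m; "width": opening from 0.0 (shut) to 1.0 (fully open); "finger_force": force on a finger pad.
Only numpy, scipy, OpenCV 4.12 (cv2) and the standard library are available. Lean on these libraries where they do the work, as an engineer would, in place of code of your own. Each camera call takes 0.05 s, during which the arm holds its last target. There are 200 camera calls.

### The job

Take the delivery stack apart and give each thing its own place by colour: each dropper bottle upright in the middle of the round saucer that matches its cap, each carton flat in the middle of the low tray that matches its coloured band, its long side along the tray's long side. Set everything down gently without dropping or toppling anything, leave each thing standing there released, and leave the specimen cup and the timer alone.

Things in the scene. Friction and masses are not known exactly. Their poses are not given: they have to be found in the camera images.
- rust_carton: white carton with a rust-brown band, 66 (own x) x 126 (own y) x 46 mm high, 0.12 kg; the bottom of the stack, lying on the worktop. Origin: centre of its underside, z up. Grasp across the 66 mm side. Closed, stiff
- green_carton: white carton with a dark green band, 110 (own x) x 63 (own y) x 62 mm high, 0.09 kg; lies crosswise on the rust carton, its ends overhanging. Origin: centre of its underside, z up. Grasp across the 63 mm side. (A like carton by the far wall is part of the room: ignore it)
- red_dropper: white dropper bottle with a crimson cap and label band, standing upright near one end of the green carton's top, about 66 mm from the other bottle. Body 36 mm diameter up to 55 mm, conical cap 24 mm diameter narrowing to its tip at 99 mm; 0.035 kg. Origin: centre of its underside, z up along the bottle. Grasp the body across the green carton's short side
- blue_dropper: same white dropper bottle, 36 mm diameter, 99 mm high, with a light blue cap and label band, near the other end of the green carton's top. Origin: centre of its underside, z up. Which end each bottle stands at varies
- rust_tray: rust-brown tray with a low lip, for the rust carton, fixed to the worktop: inside 86 (own x) x 146 mm (own y, long), floor 3 mm thick, 3 mm walls 8 mm high. Origin: centre of its underside, so a seated carton's origin lies 3 mm above it
- green_tray: dark green tray with a low lip, for the green carton, fixed: inside 83 (own x) x 130 mm (own y, long), floor 3 mm thick, 3 mm walls 8 mm high. Origin: centre of its underside. The green carton's own x (long) goes along this tray's own y
- red_saucer: crimson round drip saucer for the crimson-capped bottle, fixed: outer diameter 64 mm, inside about 56 mm, floor 3 mm thick, lip 6 mm high. Origin: centre of its underside
- blue_saucer: light blue round drip saucer for the blue-capped bottle, fixed, same shape and size: outer diameter 64 mm, inside about 56 mm, floor 3 mm thick, lip 6 mm high. Origin: centre of its underside
- specimen_cup: bystander: clear specimen cup with a yellow lid, 62 mm diameter, 68 mm high, behind the stack; leave alone. Origin: centre of its underside
- timer: bystander: white bench timer, 76 x 76 x 22 mm, on the right of the places; leave alone. Origin: centre of its underside
Not all that is in view belongs to the job. Leave any turquoise look-alike of the rust_carton alone.

How it is judged (in metres and radians):
At the end, for the whole second after the job is handed in: Each dropper bottle stands upright on the floor of the saucer of its cap's colour, its centre within 13 mm of the saucer's; each carton lies flat on the floor of the tray of its band's colour, within 14 mm of the tray's centre and long side along long side within 0.25 rad; all released and at rest (horizontal distance between red_dropper and red_saucer below 0.013 m and z of red_dropper in the frame of red_saucer between 0 and 0.006 m and angle between each of red_dropper, blue_dropper, green_carton, rust_carton's own z axis and vertical below 0.06 rad and linear speed of each of red_dropper, blue_dropper, green_carton, rust_carton below 0.02 m/s and contact force between the fingers and red_dropper below 0.1 N and horizontal distance between blue_dropper and blue_saucer below 0.013 m and z of blue_dropper in the frame of blue_saucer between 0 and 0.006 m and contact force between the fingers and blue_dropper below 0.1 N and horizontal distance between green_carton and green_tray below 0.014 m and z of green_carton in the frame of green_tray between 0 and 0.006 m and contact force between the fingers and green_carton below 0.1 N and angle between the x axis of green_carton and the y axis of green_tray, either way round below 0.25 rad and horizontal distance between rust_carton and rust_tray below 0.014 m and z of rust_carton in the frame of rust_tray between 0 and 0.006 m and contact force between the fingers and rust_carton below 0.1 N and angle between the y axis of rust_carton and the y axis of rust_tray, either way round below 0.25 rad); the robot touches nothing.
It fails at once if a bottle or carton is toppled (tilted over 0.6 rad) (angle between any of red_dropper, blue_dropper, green_carton, rust_carton's own z axis and vertical above 0.6 rad).
It fails at once if a bottle or carton is dropped (falls free faster than 0.8 m/s, about 33 mm) ((linear speed of red_dropper above 0.8 m/s and contact force between the fingers and red_dropper below 0.05 N) or (linear speed of blue_dropper above 0.8 m/s and contact force between the fingers and blue_dropper below 0.05 N) or (linear speed of green_carton above 0.8 m/s and contact force between the fingers and green_carton below 0.05 N) or (linear speed of rust_carton above 0.8 m/s and contact force between the fingers and rust_carton below 0.05 N)).
It fails at once if the specimen cup or the timer is disturbed (moved over 20 mm) (distance of any of specimen_cup, timer from where it was at the start of the episode above 0.02 m).
It also fails if it takes over 128 s, if anything falls off the work surface, if the arm or the gripper's body presses on something with over 40 N, if the wrist force passes 120 N, or if a joint passes its speed limit or range.

## Working session

There is one attempt and no reset: what is moved stays moved. The work goes in short steps, Python scripts to look and compute and a shell command to move; the robot and the scene stay as the last step left them, time stands still between calls to the robot, and variables do not carry over. Pictures are saved under pics/ and viewed, at most 14 in all, crops included, and the job is handed in when it is done.

```bash
mkdir -p pics; ls; cat > h.py <<'E'
import numpy as np, cv2
from cell import readout, get_image, get_calibration, job, robot
def grab(n):
    c=get_calibration(n); p,d=get_image(n); np.savez(f'/tmp/{n}.npz',p=p,d=d); return p,d,c
def cam(c):
    K=np.array([[c['fx'],0,c['cx']],[0,c['fy'],c['cy']],[0,0,1]]); R=cv2.Rodrigues(np.array(c['rvec'],float))[0]
    return K,np.array(c['D'],float),R,np.array(c['tvec'],float).ravel()
def cloud(d,c):
    K,D,R,t=cam(c); v,u=np.indices(d.shape)
    n=cv2.undistortPoints(np.stack([u,v],-1).reshape(-1,1,2).astype(np.float64),K,D).reshape(d.shape+(2,))
    P=np.dstack([n*d[...,None],d]); W=(P-t)@R; W[d<=0]=np.nan; return W
def ray(uv,z,c):
    K,D,R,t=cam(c); n=cv2.undistortPoints(np.array(uv,float).reshape(-1,1,2),K,D).reshape(-1,2)
    dr=np.c_[n,np.ones(len(n))]@R; o=-R.T@t; s=(z-o[2])/dr[:,2]; return o+s[:,None]*dr
def save(n,p): cv2.imwrite(f'pics/{n}.png',cv2.cvtColor(p,cv2.COLOR_RGB2BGR))
E
python3 - <<'E'
from h import *
for n in('top','side'):
    p,d,c=grab(n); save(n+'0',p); K,D,R,t=cam(c); print(n,-R.T@t,R[2],(d>0).mean())
print(readout.state())
E
```

```text
pics
top [ 472.02774244  -85.82011513 1461.39772387] [ 0.06631388 -0.00765755 -0.99776943] 0.9959767659505209
side [134.26534584 955.87962776 718.00737143] [ 0.32808953 -0.81018239 -0.48575895] 0.9958902994791666
{'t': 0.1, 'qpos': array([-1.26951829e+00,  4.94139827e-01,  1.34603912e+00,  1.49676154e-05,
        1.30250188e+00, -9.55222933e-02]), 'qd': array([-1.91318782e-04, -2.02209187e-03, -1.92501624e-04, -9.67322042e-04,
        7.88324559e-05,  1.19465953e-03]), 'effort': array([ 2.57398642e-03, -8.80239701e+01, -3.82544982e+01,  7.10840570e-02,
        4.81198879e-02,  2.84391126e-05]), 'position': array([ 241.44056124, -576.12719542,  213.396396  ]), 'tool_rot': array([-5.41947796e-04,  9.80383409e-01,  1.97099152e-01, -4.86986300e-05]), 'contact_force': array([-0.51885712,  0.44425691,  0.43200175]), 'ft_torque': array([-0.01804531, -0.0233227 ,  0.0558412 ]), 'finger_force': 0.0, 'width': 0.9989358909620419}
```

View pics/top0.png

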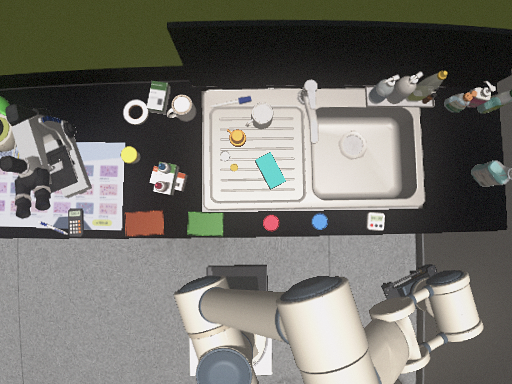

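View pics/side0.png

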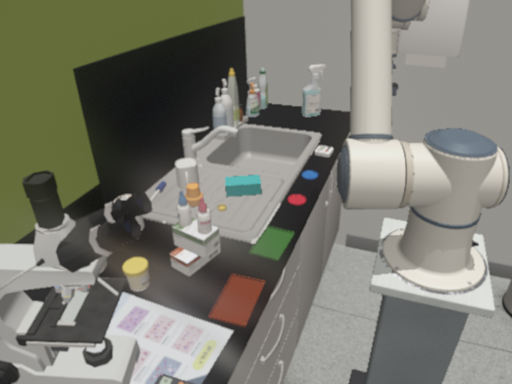

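The top view shows the stack at (167,178), the cup at (130,155), the rust tray at (144,223), the green tray at (205,223), the red saucer at (271,223), the blue saucer at (320,222) and the timer at (376,220). The turquoise decoy is at (270,170). In the side view both bottles stand at about (185,210) for blue and (203,218) for red.

```bash
python3 - <<'E'
from h import *
c=get_calibration('top'); z=np.load('/tmp/top.npz'); p,d=z['p'],z['d']; W=cloud(d,c)
hsv=cv2.cvtColor(p,cv2.COLOR_RGB2HSV)
def box(n,u0,u1,v0,v1,h0,h1,zp,s=90):
    m=np.zeros(p.shape[:2],np.uint8); s_=hsv[v0:v1,u0:u1]
    H=s_[...,0].astype(int); hm=((H>=h0)&(H<=h1)) if h0<=h1 else ((H>=h0)|(H<=h1))
    m[v0:v1,u0:u1]=(hm&(s_[...,1]>s)&(s_[...,2]>50))
    cs,_=cv2.findContours(m,0,cv2.CHAIN_APPROX_NONE); k=max(cs,key=cv2.contourArea).reshape(-1,2)
    mm=np.zeros_like(m); cv2.drawContours(mm,[k],-1,1,-1)
    X=ray(k,zp,c)[:,:2]; r=cv2.minAreaRect(X.astype(np.float32)); print(n,np.round(r[0],1),np.round(r[1],1),round(r[2],1),'z',np.round(np.nanpercentile(W[mm>0][:,2],[5,50,95]),1))
box('rust_tray',115,175,200,245,170,15,8); box('green_tray',180,230,200,245,40,80,8)
box('red_s',255,290,205,240,165,10,6); box('blue_s',303,338,205,240,95,120,6)
box('cup',115,145,140,170,20,35,68)
box('redcap',140,195,150,205,165,179,240); box('bluecap',140,195,150,205,95,120,240)
# stack by height
S=W[145:210,135:200].reshape(-1,3)
for lo,hi in((25,60),(95,120),(150,215)):
    q=S[(S[:,2]>lo)&(S[:,2]<hi)]; print(lo,len(q),np.round(np.nanmedian(q,0),1),cv2.minAreaRect(q[:,:2].astype(np.float32)) if len(q) else '')
cv2.imwrite('pics/crop0.png',cv2.resize(cv2.cvtColor(p[140:240,110:240],4),None,fx=6,fy=6,interpolation=2))
ps=np.load('/tmp/side.npz')['p']; cv2.imwrite('pics/crop1.png',cv2.resize(cv2.cvtColor(ps[175:285,150:250],4),None,fx=5,fy=5,interpolation=2))
E
```

```text
rust_tray [442.5 323. ] [ 95.9 153. ] 3.0 z [-4.2  1.6  7.6]
green_tray [437.5  88.7] [133.9  87.7] 89.2 z [-3.8  1.7  8.3]
red_s [ 435.4 -165.2] [61.2 61. ] 89.0 z [-3.3  1.7  8.4]
blue_s [ 439.5 -351.7] [58.1 61.3] 88.7 z [-3.8  1.5  7.1]
cup [700.2 364.5] [60.3 61. ] 44.3 z [ 1.1 66.6 71. ]
redcap [567.6 211.1] [19.8 16.2] 89.0 z [182.1 189.5 205.6]
bluecap [631.  201.3] [18.8 13.8] 44.7 z [181.2 191.9 204.9]
25 278 [610.1 190.2  45.2] ((629.9183349609375, 266.5472412109375), (223.7883758544922, 108.76958465576172), 65.3432388305664)
95 322 [604.7 208.5 107.1] ((605.9111328125, 219.63380432128906), (65.78328704833984, 110.16487121582031), 78.01432800292969)
150 178 [589.5 215.1 164.9] ((605.679443359375, 218.21640014648438), (36.30263137817383, 102.77335357666016), 81.18898010253906)
```

View pics/crop0.png

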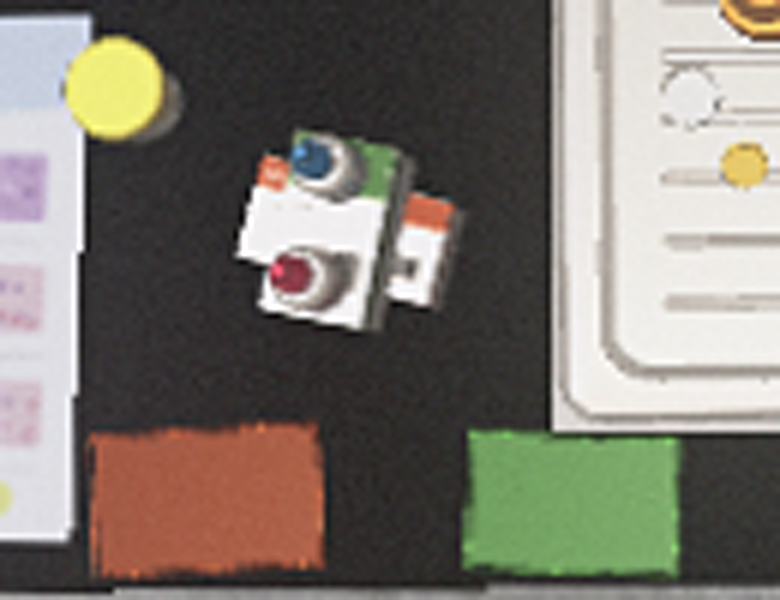

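View pics/crop1.png

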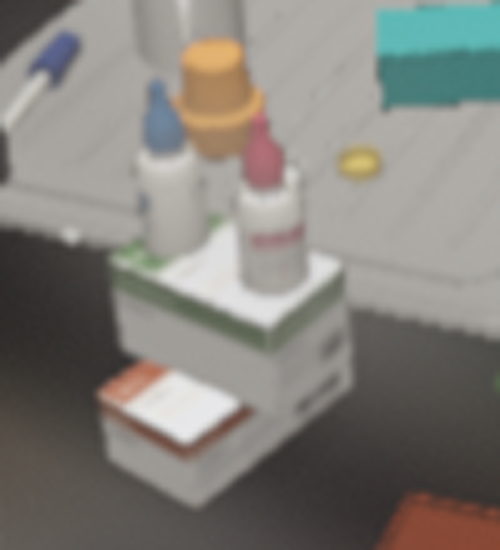

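Crops: red bottle stands at the robot-side end, about (295,275) in crop 0. Blue is at the far end, about (320,165). Rust-carton ends stick out on both sides. Sizes and heights match the data given (tray 134x88, saucer 61, carton 110x66 at z 107). I'll move to a hover above the stack.

```bash
cat > go.py <<'E'
# usage: go.py x y z yaw_deg : shift needed in current tool axes (m) and turn (rad); yaw = world angle of tool x, tool z down
import sys
from h import *
from scipy.spatial.transform import Rotation as Ro
s=readout.state(); x,y,z,a=map(float,sys.argv[1:5]); w=s['tool_rot']; T=Ro.from_quat([w[1],w[2],w[3],w[0]])
G=Ro.from_euler('z',a,degrees=True)*Ro.from_euler('x',180,degrees=True)
d=np.array([x,y,z])-s['position']
print('t',round(s['t'],2),'pos',s['position'].round(1),'shift now-frame',(T.inv().apply(d)/1000).round(4),'goal-frame',(G.inv().apply(d)/1000).round(4),'turn',(T.inv()*G).as_rotvec().round(4),'q',s['qpos'].round(2))
E
python3 go.py 590 218 320 170
```

```text
t 0.1 pos [ 241.4 -576.1  213.4] shift now-frame [ 0.6284 -0.5978 -0.1059] goal-frame [-0.2054  0.8426 -0.1066] turn [-3.0000e-04 -1.4000e-03 -2.5703e+00] q [-1.27  0.49  1.35  0.    1.3  -0.1 ]
```

```bash
python3 -m creep '[[0.03,-0.03,-0.02,0,0,0],[0.038,-0.036,-0.02,0,0,0],[0.038,-0.036,-0.02,0,0,0],[0.038,-0.036,-0.02,0,0,0],[0.038,-0.036,-0.02,0,0,0],[0.038,-0.036,-0.006,0,0,0],[0.038,-0.036,0,0,0,0],[0.038,-0.036,0,0,0,0],[0.038,-0.036,0,0,0,0],[0.038,-0.036,0,0,0,0]]' 1 10; python3 go.py 590 218 320 170
```

```text
t: 1.35
position: [448.1, -104.5, 319.8]
tool_rot: [-0.0, 0.98, 0.197, -0.0]
contact_force: [0.1, -0.9, -0.7]
width: 0.997
finger_force: 0.0
t 1.35 pos [ 448.1 -104.5  319.8] shift now-frame [ 2.555e-01 -2.426e-01 -2.000e-04] goal-frame [-8.370e-02  3.422e-01 -2.000e-04] turn [-2.0000e-04 -1.0000e-04 -2.5703e+00] q [-0.36  0.16  1.56 -0.    1.42  0.82]
```

```bash
python3 -m creep '[[0.0365,-0.0347,0,0,0,0],[0.0365,-0.0347,0,0,0,0],[0.0365,-0.0347,0,0,0,0],[0.0365,-0.0347,0,0,0,0],[0.0365,-0.0347,0,0,0,0],[0.0365,-0.0347,0,0,0,0],[0.0365,-0.0344,0,0,0,0],[0,0,0,0,0,-0.18],[0,0,0,0,0,-0.18],[0,0,0,0,0,-0.18]]' && python3 -m creep '[[0,0,0,0,0,-0.18],[0,0,0,0,0,-0.18],[0,0,0,0,0,-0.18],[0,0,0,0,0,-0.18],[0,0,0,0,0,-0.18],[0,0,0,0,0,-0.18],[0,0,0,0,0,-0.18],[0,0,0,0,0,-0.18],[0,0,0,0,0,-0.18],[0,0,0,0,0,-0.18]]'; python3 go.py 590 218 320 170
python3 - <<'E'
from h import *
p,d,c=grab('wrist'); save('w1',p); K,D,R,t=cam(c); print(-R.T@t,R[2]); import json; json.dump({k:np.array(v).tolist() for k,v in c.items()},open('/tmp/wc.json','w'))
E
```

```text
t: 2.6
position: [589.5, 216.4, 319.4]
tool_rot: [-0.0, 0.891, 0.454, -0.0]
contact_force: [0.2, -0.5, 0.5]
width: 1.002
finger_force: 0.0
t: 3.85
position: [589.5, 216.3, 319.5]
tool_rot: [-0.0, 0.198, 0.98, -0.0]
contact_force: [0.3, 0.6, 0.6]
width: 1.0
finger_force: 0.0
t 3.85 pos [589.5 216.3 319.5] shift now-frame [ 0.0002  0.0018 -0.0005] goal-frame [-0.0002  0.0018 -0.0005] turn [-0.0004 -0.0007 -0.2243] q [ 0.26  0.42  1.18  0.    1.54 -0.92]
[520.22515887 245.50981243 489.60111654] [ 0.24369442 -0.10345145 -0.96431884]
```

View pics/w1.png

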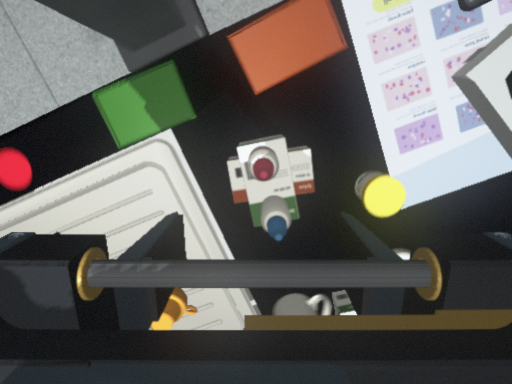

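Wrist view: red cap at (263,167), blue cap at (277,227), the green carton top between them, and rust-carton ends at (237,180) and (303,172). Both trays and the red saucer are also visible. Now I'll measure from this picture.

```bash
python3 - <<'E'
from h import *
import json
c=json.load(open('/tmp/wc.json')); z=np.load('/tmp/wrist.npz'); p,d=z['p'],z['d']; W=cloud(d,c); hsv=cv2.cvtColor(p,cv2.COLOR_RGB2HSV)
Hh=hsv[...,0].astype(int);S=hsv[...,1];V=hsv[...,2]
def rep(n,m,zp):
    cs,_=cv2.findContours(m.astype(np.uint8),0,cv2.CHAIN_APPROX_NONE); k=max(cs,key=cv2.contourArea).reshape(-1,2)
    mm=np.zeros(m.shape,np.uint8); cv2.drawContours(mm,[k],-1,1,-1); r=cv2.minAreaRect(ray(k,zp,c)[:,:2].astype(np.float32)); q=W[mm>0]
    print(n,np.round(r[0],1),np.round(r[1],1),round(r[2],1),'z',np.round(np.nanpercentile(q[:,2],[5,50,95]),1))
R_=np.zeros(p.shape[:2],bool)
def reg(u0,u1,v0,v1): m=R_.copy(); m[v0:v1,u0:u1]=1; return m
rep('rust_tray',reg(215,350,0,100)&((Hh<15)|(Hh>170))&(S>110)&(V>60),8)
rep('green_tray',reg(80,210,50,155)&(Hh>40)&(Hh<85)&(S>110)&(V>40),8)
rep('red_s',reg(0,60,130,210)&((Hh<10)|(Hh>165))&(S>130)&(V>60),6)
rep('cup',reg(350,410,165,225)&(Hh>20)&(Hh<35)&(S>110),68)
A=reg(200,340,110,245); Z=W[...,2]
for n,h in(('redcap',(Hh>165)),('bluecap',(Hh>95)&(Hh<125))):
    m=A&h&(S>90)&(Z>160); q=W[m]; t=q[q[:,2]>np.nanpercentile(q[:,2],80)]; print(n,m.sum(),q.mean(0).round(1),q[:,2].max().round(1),t.mean(0).round(1))
for n,lo,hi in(('gtop',103,113),('rtop',40,51)):
    m=A&(Z>lo)&(Z<hi); m=cv2.morphologyEx(m.astype(np.uint8),cv2.MORPH_OPEN,np.ones((3,3)))>0; q=W[m]; r=cv2.minAreaRect(q[:,:2].astype(np.float32)); print(n,m.sum(),np.round(r[0],1),np.round(r[1],1),round(r[2],1),np.median(q[:,2]))
for lo in(112,125,140,150,160):
    m=A&(Z>lo+5)&(Z<lo+15);q=W[m]
    for nm,s in(('red',q[:,0]<605),('blue',q[:,0]>605)): k=q[s][:,:2].astype(np.float32); print(lo,nm,len(k),np.round(cv2.minEnclosingCircle(k),1) if 0 else [np.round(v,1) for v in cv2.minEnclosingCircle(k)] if len(k)>3 else '')
E
```

```text
rust_tray [443.  322.3] [ 95.4 155. ] 4.3 z [0.4 2.4 6.8]
green_tray [440.4  86. ] [139.   91.3] 87.8 z [0.8 2.6 7.2]
red_s [ 448.2 -159.3] [52.9 73.9] 54.4 z [-1.3  2.6  5.5]
cup [700.  365.5] [66.5 61.1] 34.0 z [59.6 67.3 68.8]
redcap 322 [571.8 228.1 193.3] 208.1 [573.8 227.2 206.4]
bluecap 335 [635.9 217.  192.2] 208.4 [638.6 215.6 206. ]
gtop 2322 [607.  221.8] [ 62.5 110.4] 78.0 107.99288755460134
rtop 1509 [612.  225.6] [125.2  66.7] 74.6 46.03545305381379
112 red 22 [array([566.1, 230. ]), np.float64(15.9)]
112 blue 50 [array([633.2, 217.2]), np.float64(16.6)]
125 red 27 [array([565.5, 228.7]), np.float64(15.8)]
125 blue 65 [array([633.7, 217.2]), np.float64(16.8)]
140 red 35 [array([574.3, 226.9]), np.float64(18.2)]
140 blue 70 [array([635. , 217.1]), np.float64(17.2)]
150 red 355 [array([574.2, 227.1]), np.float64(18.0)]
150 blue 311 [array([639.7, 215.5]), np.float64(18.2)]
160 red 61 [array([573.9, 227.2]), np.float64(14.0)]
160 blue 91 [array([639.2, 215.2]), np.float64(13.7)]
```

```bash
python3 go.py 574 227 134 168
```

```text
t 3.9 pos [589.5 216.3 319.5] shift now-frame [0.0183 0.0041 0.1855] goal-frame [0.0174 0.0073 0.1855] turn [-0.0004 -0.0007 -0.1793] q [ 0.26  0.42  1.18 -0.    1.54 -0.93]
```

```bash
python3 -m creep '[[0,0,0,0,0,-0.179],[0.0174,0.0073,0.03,0,0,0],[0,0,0.03,0,0,0],[0,0,0.03,0,0,0],[0,0,0.03,0,0,0],[0,0,0.025,0,0,0],[0,0,0.02,0,0,0],[0,0,0.0135,0,0,0],[0,0,0.007,0,0,0],[0,0,0,0,0,0]]'; python3 go.py 574 227 134 168
```

```text
t: 5.15
position: [574.4, 227.3, 134.4]
tool_rot: [-0.0, 0.113, 0.994, -0.0]
contact_force: [-0.3, -0.8, 0.0]
width: 1.002
finger_force: 0.0
t 5.15 pos [574.4 227.3 134.4] shift now-frame [ 0.0003 -0.0004  0.0004] goal-frame [ 0.0003 -0.0004  0.0004] turn [-0.0001 -0.0002 -0.017 ] q [ 0.28  0.57  1.45  0.    1.12 -1.06]
```

```bash
python3 -m creep '[[0,0,0,0,0,0],[0,0,0,0,0,0],[0,0,0,0,0,0],[0,0,0,0,0,0],[0,0,0,0,0,0],[0,0,0,0,0,0],[0,0,0,0,0,0],[0,0,0,0,0,0],[0,0,0,0,0,0],[0,0,0,0,0,0]]' 0 8; python3 go.py 436 -164 190 168
```

```text
t: 6.4
position: [574.4, 227.3, 134.4]
tool_rot: [0.0, 0.113, 0.994, 0.0]
contact_force: [-0.9, 0.8, 0.1]
width: 0.386
finger_force: 8.0
t 6.4 pos [574.4 227.3 134.4] shift now-frame [ 0.0473 -0.4124 -0.0556] goal-frame [ 0.054  -0.4116 -0.0556] turn [ 0.      0.     -0.0164] q [ 0.28  0.57  1.45  0.    1.12 -1.06]
```

```bash
python3 -m creep '[[0,0,-0.01,0,0,0],[0,0,-0.03,0,0,0],[0,0,-0.04,0,0,0],[0.006,-0.04,0,0,0,0],[0.006,-0.05,0,0,0,0],[0.006,-0.05,0,0,0,0],[0.006,-0.05,0,0,0,0],[0.006,-0.05,0,0,0,0],[0.006,-0.045,0,0,0,0],[0.003,-0.015,0,0,0,0]]'; cat >w.py <<'E'
from h import *
import json,sys
s=readout.state(); p,d,c=grab('wrist'); save(sys.argv[1],p); json.dump({k:np.array(v).tolist() for k,v in c.items()},open('/tmp/wc.json','w'))
H=cv2.cvtColor(p,cv2.COLOR_RGB2HSV).astype(int); W=cloud(d,c); h,S,V=H[...,0],H[...,1],H[...,2]
def rep(n,m,zp,amin=300):
    cs,_=cv2.findContours(m.astype(np.uint8),0,cv2.CHAIN_APPROX_NONE)
    for k in cs:
        if cv2.contourArea(k)<amin: continue
        k=k.reshape(-1,2); r=cv2.minAreaRect(ray(k,zp,c)[:,:2].astype(np.float32)); mm=np.zeros(m.shape,np.uint8); cv2.drawContours(mm,[k],-1,1,-1)
        print(n,'px',k.mean(0).round(),k.min(0),k.max(0),'c',np.round(r[0],1),'size',np.round(r[1],1),round(r[2],1),'z',np.round(np.nanmedian(W[mm>0][:,2]),1))
low=(W[...,2]<15)&(S>110)&(V>40)
rep('red',low&((h<6)|(h>168)),6); rep('rust',low&((h<15)|(h>172)),8,1500); rep('blue',low&(h>95)&(h<120),6); rep('green',low&(h>40)&(h<85),8)
E
python3 w.py w2; python3 go.py 436 -164 190 168
```

```text
t: 7.65
position: [468.6, -58.2, 215.1]
tool_rot: [0.0, 0.114, 0.994, -0.0]
contact_force: [-0.6, -0.2, -0.3]
width: 0.385
finger_force: 8.0
red px [179. 167.] [147 143] [208 194] c [ 438.1 -162.9] size [67.4 69.1] 45.1 z 2.3
rust px [179. 167.] [147 143] [208 194] c [ 437.8 -162.3] size [67.1 68.7] 45.1 z 2.3
blue px [ 40. 202.] [ 15 178] [ 65 226] c [ 441.8 -350.5] size [65.2 67.5] 26.7 z 2.5
green px [369. 121.] [311  77] [425 165] c [438.5  86.6] size [136.5  88.9] 87.0 z 2.3
t 7.7 pos [468.4 -58.5 215. ] shift now-frame [ 0.0077 -0.11    0.0251] goal-frame [ 0.0097 -0.1099  0.025 ] turn [-0.0005  0.0005 -0.0182] q [-0.25  0.28  1.71 -0.    1.16 -1.59]
```

View pics/w2.png

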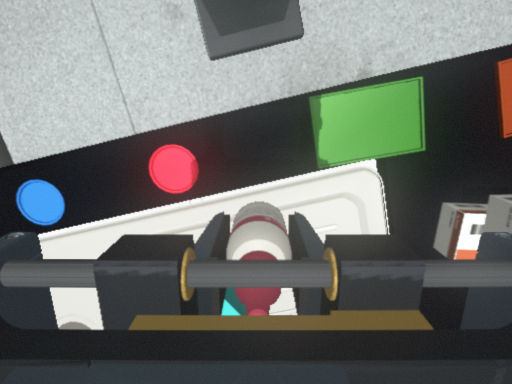

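The view shows the red bottle held upright, the red saucer at (179,167) → (438,-163), the blue one at (40,202) → (441.5,-351) and the green tray at (369,121). I'll place red.

```bash
python3 go.py 438 -162.8 31 167; python3 -m creep '[[0.0045,-0.04,0,0,0,0],[0.0045,-0.04,0.01,0,0,0],[0,-0.0275,0.02,0,0,0],[-0.002,0,0.035,0,0,0],[0,0,0.035,0,0,0],[0,0,0.03,0,0,0],[0,0,0.02,0,0,0],[0,0,0.012,0,0,0],[0,0,0.006,0,0,0],[0,0,0,0,0,0]]'; python3 go.py 438 -162.8 31 167
```

```text
t 7.7 pos [468.4 -58.5 215. ] shift now-frame [ 0.0062 -0.1083  0.1841] goal-frame [ 0.0061 -0.1084  0.184 ] turn [-0.0005  0.0005 -0.0007] q [-0.25  0.28  1.71 -0.    1.16 -1.59]
t: 8.95
position: [438.6, -159.4, 46.6]
tool_rot: [0.0, 0.113, 0.994, -0.0]
contact_force: [-0.2, -0.5, 0.3]
width: 0.384
finger_force: 8.0
t 8.95 pos [ 438.6 -159.4   46.6] shift now-frame [-0.0002 -0.0034  0.0156] goal-frame [-0.0002 -0.0034  0.0156] turn [-0.      0.0002  0.0013] q [-0.48  0.54  1.9   0.    0.7  -1.82]
```

```bash
python3 -m creep '[[0,-0.0034,0.004,0,0,0],[0,0,0.004,0,0,0],[0,0,0.003,0,0,0],[0,0,0.002,0,0,0],[0,0,0.002,0,0,0],[0,0,0.001,0,0,0],[0,0,0.001,0,0,0],[0,0,0,0,0,0],[0,0,0,0,0,0],[0,0,0,0,0,0]]'; python3 go.py 438 -162.8 29 167
```

```text
t: 10.2
position: [437.6, -162.8, 29.5]
tool_rot: [0.0, 0.113, 0.994, -0.0]
contact_force: [-0.9, 0.1, -0.6]
width: 0.388
finger_force: 8.0
t 10.2 pos [ 437.6 -162.8   29.5] shift now-frame [-0.0004  0.0001  0.0005] goal-frame [-0.0004  0.0001  0.0005] turn [-0.      0.0001  0.0011] q [-0.48  0.57  1.92  0.    0.65 -1.83]
```

```bash
python3 -m creep '[[0,0,0.0004,0,0,0],[0,0,0,0,0,0],[0,0,0,0,0,0],[0,0,0,0,0,0],[0,0,-0.005,0,0,0],[0,0,-0.025,0,0,0],[0,0,-0.04,0,0,0],[0,0,-0.05,0,0,0],[0,0,-0.05,0,0,0],[0,0,-0.05,0,0,0]]' 1; python3 go.py 639.5 215.5 240 167; python3 w.py w3
```

```text
t: 11.45
position: [437.2, -162.6, 251.2]
tool_rot: [0.0, 0.113, 0.994, -0.0]
contact_force: [1.3, -0.3, -0.6]
width: 1.0
finger_force: 0.0
t 11.45 pos [ 437.2 -162.6  251.2] shift now-frame [-0.1125  0.4138  0.0112] goal-frame [-0.1121  0.414   0.0112] turn [-0.0001  0.0004  0.0011] q [-0.48  0.23  1.67 -0.    1.25 -1.83]
red px [259. 169.] [236 146] [281 192] c [ 439.  -163.8] size [63.4 65.3] 78.3 z 5.4
rust px [259. 169.] [236 146] [281 192] c [ 438.7 -163.7] size [63.1 65. ] 78.3 z 5.4
blue px [132. 200.] [108 178] [157 223] c [ 442.3 -352.8] size [66.4 69.7] 30.9 z 2.3
green px [441. 127.] [388  86] [493 168] c [439.3  89. ] size [140.8  90.8] 87.1 z 2.3
```

View pics/w3.png

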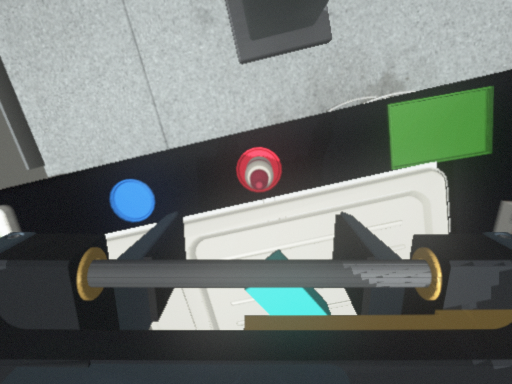

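The red bottle stands centred in its saucer at (259,169). Going back for blue.

```bash
python3 -m creep '[[-0.0085,0.0318,0,0,0,0],[-0.013,0.0478,0,0,0,0],[-0.013,0.0478,0,0,0,0],[-0.013,0.0478,0,0,0,0],[-0.013,0.0478,0,0,0,0],[-0.013,0.0478,0,0,0,0],[-0.013,0.0478,0,0,0,0],[-0.013,0.0478,0,0,0,0],[-0.0085,0.0320,0,0,0,0],[-0.0045,0.0156,0,0,0,0]]'; python3 go.py 639.5 215.5 134 167
```

```text
t: 12.75
position: [640.1, 216.9, 248.8]
tool_rot: [-0.0, 0.112, 0.994, -0.0]
contact_force: [0.5, 0.4, -0.3]
width: 0.998
finger_force: 0.0
t 12.75 pos [640.1 216.9 248.8] shift now-frame [ 0.0002 -0.0015  0.1148] goal-frame [ 0.0003 -0.0015  0.1148] turn [-0.0001 -0.0003  0.0024] q [ 0.24  0.54  1.16  0.    1.44 -1.11]
```

```bash
python3 -m creep '[[0.0002,-0.001,0.02,0,0,0],[0,0,0.03,0,0,0],[0,0,0.025,0,0,0],[0,0,0.02,0,0,0],[0,0,0.012,0,0,0],[0,0,0.006,0,0,0],[0,0,0.0018,0,0,0],[0,0,0,0,0,0],[0,0,0,0,0,0],[0,0,0,0,0,0]]'; python3 go.py 639.5 215.5 134 167
```

```text
t: 14.0
position: [639.6, 214.6, 134.6]
tool_rot: [0.0, 0.113, 0.994, 0.0]
contact_force: [0.2, 0.7, 0.3]
width: 0.998
finger_force: 0.0
t 14.0 pos [639.6 214.6 134.6] shift now-frame [0.0003 0.0009 0.0006] goal-frame [0.0003 0.0009 0.0006] turn [0.0002 0.0004 0.0011] q [ 0.24  0.64  1.3   0.    1.2  -1.11]
```

```bash
python3 -m creep '[[0,0.0009,0.0005,0,0,0],[0,0,0,0,0,0],[0,0,0,0,0,0],[0,0,0,0,0,0],[0,0,0,0,0,0],[0,0,0,0,0,0],[0,0,0,0,0,0],[0,0,-0.01,0,0,0],[0,0,-0.03,0,0,0],[0,0,-0.04,0,0,0]]' 0 8; python3 go.py 441.8 -351.3 214 167
```

```text
t: 15.25
position: [639.2, 215.3, 214.5]
tool_rot: [-0.001, 0.113, 0.994, -0.0]
contact_force: [0.9, -0.2, 0.2]
width: 0.386
finger_force: 8.0
t 15.25 pos [639.2 215.3 214.5] shift now-frame [ 0.0656 -0.5964  0.001 ] goal-frame [ 6.490e-02 -5.965e-01  5.000e-04] turn [-0.0006 -0.0012  0.0011] q [ 0.24  0.57  1.21 -0.    1.37 -1.11]
```

```bash
python3 -m creep '[[0.0033,-0.03,0,0,0,0],[0.0055,-0.05,0,0,0,0],[0.0055,-0.05,0,0,0,0],[0.0055,-0.05,0,0,0,0],[0.0055,-0.05,0,0,0,0],[0.0055,-0.05,0,0,0,0],[0.0055,-0.05,0,0,0,0],[0.0055,-0.05,0,0,0,0],[0.0055,-0.05,0,0,0,0],[0.0055,-0.05,0,0,0,0]]'; python3 go.py 441.8 -351.3 50 167
```

```text
t: 16.5
position: [480.3, -242.2, 214.6]
tool_rot: [0.001, 0.113, 0.994, -0.0]
contact_force: [1.2, 0.3, 0.2]
width: 0.39
finger_force: 8.0
t 16.5 pos [ 480.3 -242.2  214.6] shift now-frame [ 0.0132 -0.1149  0.1646] goal-frame [ 0.0129 -0.115   0.1646] turn [-0.0004  0.0011  0.0011] q [-0.58  0.37  1.56  0.    1.21 -1.92]
```

```bash
python3 -m creep '[[0.005,-0.04,0,0,0,0],[0.005,-0.04,0.01,0,0,0],[0.003,-0.025,0.025,0,0,0],[0,-0.01,0.035,0,0,0],[0,0,0.035,0,0,0],[0,0,0.03,0,0,0],[0,0,0.018,0,0,0],[0,0,0.0116,0,0,0],[0,0,0,0,0,0],[0,0,0,0,0,0]]'; python3 go.py 441.8 -351.3 29.3 167
```

```text
t: 17.75
position: [442.7, -350.1, 50.0]
tool_rot: [0.0, 0.113, 0.994, -0.0]
contact_force: [-0.2, 0.6, 0.7]
width: 0.392
finger_force: 8.0
t 17.75 pos [ 442.7 -350.1   50. ] shift now-frame [ 0.0007 -0.0013  0.0207] goal-frame [ 0.0007 -0.0013  0.0207] turn [-0.0006  0.001   0.0011] q [-0.77  0.62  1.66 -0.    0.86 -2.12]
```

```bash
python3 -m creep '[[0.0007,-0.0013,0.006,0,0,0],[0,0,0.005,0,0,0],[0,0,0.003,0,0,0],[0,0,0.002,0,0,0],[0,0,0.002,0,0,0],[0,0,0.0012,0,0,0],[0,0,0.0008,0,0,0],[0,0,0.0004,0,0,0],[0,0,0,0,0,0],[0,0,0,0,0,0]]'; python3 go.py 441.8 -351.3 29.3 167
```

```text
t: 19.0
position: [441.4, -350.9, 28.8]
tool_rot: [0.0, 0.113, 0.994, -0.0]
contact_force: [-0.7, 0.0, -0.6]
width: 0.385
finger_force: 8.0
t 19.0 pos [ 441.4 -350.9   28.8] shift now-frame [-0.0005 -0.0003 -0.0005] goal-frame [-0.0005 -0.0003 -0.0005] turn [-0.0001  0.0001  0.0011] q [-0.78  0.65  1.68 -0.    0.81 -2.12]
```

Release and rise, then look.

```bash
python3 -m creep '[[0,0,0,0,0,0],[0,0,0,0,0,0],[0,0,0,0,0,0],[0,0,0,0,0,0],[0,0,-0.005,0,0,0],[0,0,-0.025,0,0,0],[0,0,-0.04,0,0,0],[0,0,-0.05,0,0,0],[0,0,-0.05,0,0,0],[0,0,-0.05,0,0,0]]' 1; python3 go.py 607 221.8 250 168; python3 w.py w4
```

```text
t: 20.25
position: [441.1, -350.6, 250.8]
tool_rot: [0.0, 0.113, 0.994, -0.0]
contact_force: [1.3, -0.4, -0.6]
width: 1.003
finger_force: 0.0
t 20.25 pos [ 441.1 -350.6  250.8] shift now-frame [-0.0335  0.595   0.0007] goal-frame [-0.0432  0.5944  0.0008] turn [-0.0002  0.0003 -0.0164] q [-0.78  0.37  1.45 -0.    1.32 -2.12]
red px [389. 135.] [368 112] [414 160] c [ 437.4 -167.1] size [57.5 65.3] 70.6 z 2.5
blue px [259. 168.] [236 145] [281 190] c [ 440.8 -351.2] size [63.3 63.7] 77.2 z 5.4
```

View pics/w4.png

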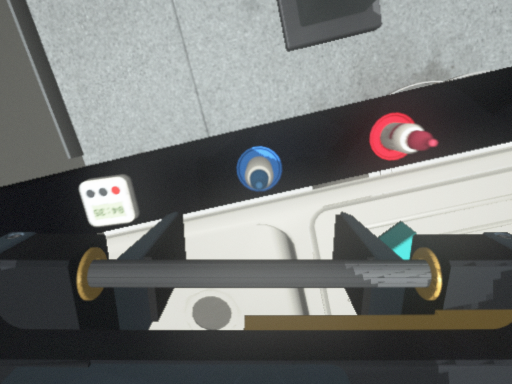

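Both bottles stand centred: blue at (259,168), red at (395,137). The timer at (108,200) is untouched. Next is the green carton.

```bash
python3 -m creep '[[-0.002,0.035,0,0,0,0],[-0.003,0.052,0,0,0,0],[-0.003,0.052,0,0,0,0],[-0.003,0.052,0,0,0,0],[-0.003,0.052,0,0,0,0],[-0.003,0.052,0,0,0,0],[-0.003,0.052,0,0,0,0],[-0.003,0.052,0,0,0,0],[-0.003,0.052,0,0,0,0],[-0.003,0.052,0,0,0,0]]'; python3 go.py 607 221.8 250 168
```

```text
t: 21.55
position: [582.4, 134.6, 248.9]
tool_rot: [0.0, 0.113, 0.994, -0.0]
contact_force: [0.4, -1.4, 0.0]
width: 1.0
finger_force: 0.0
t 21.55 pos [582.4 134.6 248.9] shift now-frame [-0.0045  0.0905 -0.0011] goal-frame [-0.0059  0.0904 -0.0011] turn [ 0.      0.0003 -0.0163] q [ 0.13  0.42  1.37 -0.    1.35 -1.22]
```

```bash
python3 -m creep '[[-0.002,0.04,0,0,0,0],[-0.002,0.03,0,0,0,0],[-0.0005,0.0155,0,0,0,0],[0,0.005,0,0,0,0],[0,0,0,0,0,-0.016],[0,0,0,0,0,0],[0,0,0,0,0,0],[0,0,0,0,0,0],[0,0,0,0,0,0],[0,0,0,0,0,0]]'; python3 go.py 607 221.8 67 168; python3 - <<'E'
from h import *
p,d,c=grab('wrist'); save('w5',p); W=cloud(d,c); Z=W[...,2]
for n,lo,hi in(('gtop',103,113),('rtop',40,51)):
    m=((Z>lo)&(Z<hi)&(abs(W[...,0]-609)<90)&(abs(W[...,1]-222)<90)).astype(np.uint8); m=cv2.morphologyEx(m,cv2.MORPH_OPEN,np.ones((3,3)))>0; q=W[m]; r=cv2.minAreaRect(q[:,:2].astype(np.float32)); print(n,m.sum(),np.round(r[0],1),np.round(r[1],1),round(r[2],1),np.median(q[:,2]))
E
```

```text
t: 22.8
position: [606.9, 220.0, 248.7]
tool_rot: [0.0, 0.105, 0.994, -0.0]
contact_force: [0.5, -0.6, -0.8]
width: 1.001
finger_force: 0.0
t 22.8 pos [606.9 220.  248.7] shift now-frame [0.0003 0.0018 0.1817] goal-frame [0.0003 0.0018 0.1817] turn [ 0.      0.     -0.0004] q [ 0.26  0.49  1.24 -0.    1.4  -1.11]
gtop 5865 [607.2 221.8] [ 62.6 109.9] 78.1 108.01714000621514
rtop 2027 [612.2 225.5] [125.3  66.4] 74.9 46.029236866487025
```

```bash
python3 -m creep '[[0,0.0018,0.02,0,0,0],[0,0,0.035,0,0,0],[0,0,0.04,0,0,0],[0,0,0.035,0,0,0],[0,0,0.025,0,0,0],[0,0,0.015,0,0,0],[0,0,0.008,0,0,0],[0,0,0.0037,0,0,0],[0,0,0,0,0,0],[0,0,0,0,0,0]]' 1 && python3 -m creep '[[0,0,0,0,0,0],[0,0,0,0,0,0],[0,0,0,0,0,0],[0,0,0,0,0,0],[0,0,0,0,0,0],[0,0,0,0,0,0],[0,0,-0.005,0,0,0],[0,0,-0.015,0,0,0],[0,0,-0.03,0,0,0],[0,0,-0.03,0,0,0]]' 0 15; python3 go.py 438.8 86.9 147 87.5; tail -1 pics/none 2>/dev/null
```

```text
t: 24.1
position: [607.7, 221.9, 67.7]
tool_rot: [0.0, 0.105, 0.995, 0.0]
contact_force: [-0.5, 0.7, 0.1]
width: 1.001
finger_force: 0.0
t: 25.35
position: [607.3, 221.8, 148.8]
tool_rot: [0.0, 0.105, 0.995, 0.0]
contact_force: [1.0, 0.3, -0.5]
width: 0.69
finger_force: 15.0
t 25.35 pos [607.3 221.8 148.8] shift now-frame [ 0.1367 -0.1671  0.0018] goal-frame [-0.1421 -0.1625  0.0018] turn [4.0000e-04 1.0000e-04 1.4046e+00] q [ 0.26  0.59  1.36  0.    1.19 -1.1 ]
```

```bash
python3 -m creep '[[0.018,-0.022,0,0,0,0],[0.03,-0.0366,0,0,0,0],[0.03,-0.0366,0,0,0,0],[0.03,-0.0366,0,0,0,0],[0.0287,-0.0353,0,0,0,0],[0,0,0,0,0,0.1756],[0,0,0,0,0,0.1756],[0,0,0,0,0,0.1756],[0,0,0,0,0,0.1756],[0,0,0,0,0,0.1756]]' && python3 -m creep '[[0,0,0,0,0,0.1756],[0,0,0,0,0,0.1756],[0,0,0,0,0,0.1756],[0,0,0.02,0,0,0],[0,0,0.025,0,0,0],[0,0,0.025,0,0,0],[0,0,0.015,0,0,0],[0,0,0.01,0,0,0],[0,0,0,0,0,0],[0,0,0,0,0,0]]'; python3 go.py 438.8 86.9 24.7 87.5; python3 w.py w6
```

```text
t: 26.6
position: [439.1, 86.9, 147.9]
tool_rot: [0.0, 0.52, 0.854, 0.0]
contact_force: [-0.5, 0.3, -1.0]
width: 0.69
finger_force: 15.0
t: 27.85
position: [439.2, 86.9, 52.6]
tool_rot: [0.0, 0.722, 0.691, 0.0]
contact_force: [-0.3, 0.2, -0.1]
width: 0.687
finger_force: 15.0
t 27.85 pos [439.2  86.9  52.6] shift now-frame [-0.     -0.0004  0.0279] goal-frame [-0.     -0.0004  0.0279] turn [ 0.0009 -0.0001 -0.0002] q [0.06 0.51 1.95 0.   0.68 0.11]
green px [256. 135.] [197 121] [323 149] c [442.  146.9] size [18.7 88.2] 86.2 z 2.5
```

View pics/w6.png

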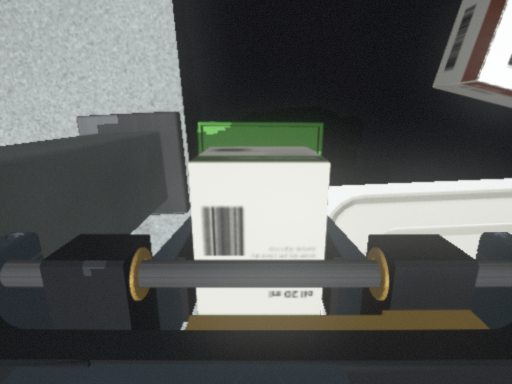

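The carton hangs square above the green tray, whose far end shows at (197–323, 121–149). Lowering it.

```bash
python3 -m creep '[[0,0,0.008,0,0,0],[0,0,0.007,0,0,0],[0,0,0.005,0,0,0],[0,0,0.003,0,0,0],[0,0,0.002,0,0,0],[0,0,0.0015,0,0,0],[0,0,0.001,0,0,0],[0,0,0.0004,0,0,0],[0,0,0,0,0,0],[0,0,0,0,0,0]]'; python3 go.py 438.8 86.9 24.7 87.5
```

```text
t: 29.15
position: [438.8, 86.8, 24.2]
tool_rot: [0.0, 0.722, 0.691, 0.0]
contact_force: [0.1, 0.6, -0.7]
width: 0.688
finger_force: 15.0
t 29.15 pos [438.8  86.8  24.2] shift now-frame [ 0.0001 -0.     -0.0005] goal-frame [ 0.0001 -0.     -0.0005] turn [ 0.0001 -0.     -0.0002] q [0.06 0.57 1.97 0.   0.61 0.11]
```

```bash
python3 -m creep '[[0,0,0,0,0,0],[0,0,0,0,0,0],[0,0,0,0,0,0],[0,0,0,0,0,0],[0,0,-0.005,0,0,0],[0,0,-0.025,0,0,0],[0,0,-0.04,0,0,0],[0,0,-0.05,0,0,0],[0,0,-0.05,0,0,0],[0,0,-0.03,0,0,0]]' 1; python3 go.py 600 190 224 74.9; python3 - <<'E'
from h import *
p,d,c=grab('top'); W=cloud(d,c); Z=W[...,2]
for n,x,y,lo,hi in(('green',439,87,55,75),('rust',612,225,38,54)):
    m=(Z>lo)&(Z<hi)&(abs(W[...,0]-x)<90)&(abs(W[...,1]-y)<90); q=W[m]; r=cv2.minAreaRect(q[:,:2].astype(np.float32)) if len(q) else None; print(n,m.sum(),r,np.median(q[:,2]))
save('top1',p)
E
```

```text
t: 30.4
position: [439.1, 86.9, 226.9]
tool_rot: [0.001, 0.722, 0.691, 0.001]
contact_force: [-0.0, -0.5, -0.4]
width: 1.0
finger_force: 0.0
t 30.4 pos [439.1  86.9 226.9] shift now-frame [0.11   0.1562 0.0034] goal-frame [0.1414 0.1285 0.0029] turn [ 0.0027 -0.0006  0.2198] q [0.06 0.23 1.74 0.   1.17 0.11]
green 113 ((434.60821533203125, 47.086910247802734), (30.39738655090332, 62.210384368896484), 88.94975280761719) 63.13956914418503
rust 577 ((611.4508666992188, 224.96746826171875), (125.91343688964844, 66.0414047241211), 74.65569305419922) 45.15492204372541
```

```bash
python3 -m creep '[[0.02,0.0228,0,0,0,0],[0.033,0.0377,0,0,0,0],[0.033,0.0377,0,0,0,0],[0.033,0.0377,0,0,0,0],[0.027,0.0307,0,0,0,0],[0,0,0,0,0,0.11],[0,0,0,0,0,0.11],[0,0,0.025,0,0,0],[0,0,0.03,0,0,0],[0,0,0.02,0,0,0]]'; python3 go.py 612 225.4 14 74.8
```

```text
t: 31.7
position: [610.8, 225.2, 147.8]
tool_rot: [-0.0, 0.794, 0.608, -0.001]
contact_force: [0.8, -0.6, 1.3]
width: 0.999
finger_force: 0.0
t 31.7 pos [610.8 225.2 147.8] shift now-frame [0.0006 0.0013 0.1338] goal-frame [0.0005 0.0011 0.1338] turn [-0.0014  0.0007  0.0015] q [0.26 0.59 1.35 0.   1.2  0.53]
```

```bash
python3 -m creep '[[0.0003,0.0005,0.025,0,0,0],[0,0,0.03,0,0,0],[0,0,0.03,0,0,0],[0,0,0.02,0,0,0],[0,0,0.014,0,0,0],[0,0,0.008,0,0,0],[0,0,0.004,0,0,0],[0,0,0,0,0,0],[0,0,0,0,0,0],[0,0,0,0,0,0]]' && python3 -m creep '[[0,0,0,0,0,0],[0,0,0,0,0,0],[0,0,0,0,0,0],[0,0,0,0,0,0],[0,0,0,0,0,0],[0,0,0,0,0,0],[0,0,-0.005,0,0,0],[0,0,-0.015,0,0,0],[0,0,-0.03,0,0,0],[0,0,-0.03,0,0,0]]' 0 18; python3 go.py 443 322.3 95 93.5
```

```text
t: 32.95
position: [612.4, 225.6, 18.6]
tool_rot: [0.0, 0.794, 0.608, 0.0]
contact_force: [-0.3, -1.3, -0.5]
width: 0.999
finger_force: 0.0
t: 34.2
position: [612.2, 225.6, 99.9]
tool_rot: [0.0, 0.794, 0.608, 0.0]
contact_force: [-0.1, 0.8, -1.2]
width: 0.73
finger_force: 18.0
t 34.2 pos [612.2 225.6  99.9] shift now-frame [ 0.0493 -0.1885  0.0049] goal-frame [ 0.1069 -0.163   0.0049] turn [ 3.000e-04 -1.000e-04 -3.249e-01] q [ 0.26  0.65  1.39 -0.    1.1   0.53]
```

```bash
python3 -m creep '[[0.005,-0.02,0,0,0,0],[0.012,-0.046,0,0,0,0],[0.012,-0.046,0,0,0,0],[0.012,-0.046,0,0,0,0],[0.0083,-0.0305,0,0,0,0],[0,0,0,0,0,-0.1625],[0,0,0,0,0,-0.1625],[0,0,0.01,0,0,0],[0,0,0.015,0,0,0],[0,0,0.005,0,0,0]]'; python3 w.py w7; python3 go.py 443 322.3 22 93.5
```

```text
t: 35.45
position: [442.2, 321.8, 66.5]
tool_rot: [-0.0, 0.686, 0.728, -0.001]
contact_force: [0.2, 0.9, -2.1]
width: 0.733
finger_force: 18.0
rust px [272. 118.] [201 107] [324 135] c [440.3 391.3] size [91.  19.8] 2.1 z 2.4
t 35.5 pos [442.2 321.8  66.4] shift now-frame [0.0005 0.0009 0.0444] goal-frame [0.0004 0.0008 0.0444] turn [-0.0022  0.0011 -0.0018] q [0.52 0.58 1.69 0.   0.87 0.46]
```

View pics/w7.png

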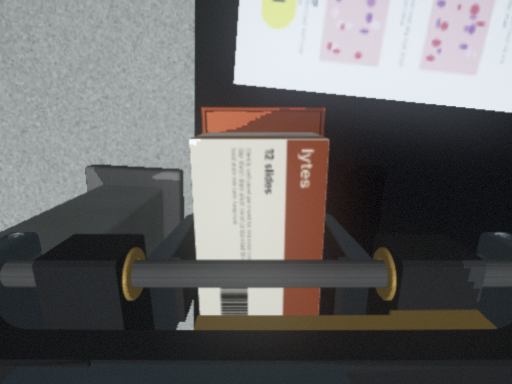

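The rust carton hangs square above its tray, whose far end shows at (201–324, 107–135). Lowering it.

```bash
python3 -m creep '[[0.001,0.0003,0.008,0,0,0],[0,0,0.012,0,0,0],[0,0,0.01,0,0,0],[0,0,0.006,0,0,0],[0,0,0.003,0,0,0],[0,0,0.002,0,0,0],[0,0,0.0015,0,0,0],[0,0,0.001,0,0,0],[0,0,0.0005,0,0,0],[0,0,0,0,0,0]]'; python3 go.py 443 322.8 22 93.5
```

```text
t: 36.75
position: [443.3, 323.4, 24.2]
tool_rot: [0.0, 0.685, 0.728, 0.0]
contact_force: [0.1, 0.2, -1.8]
width: 0.732
finger_force: 18.0
t 36.75 pos [443.3 323.4  24.2] shift now-frame [-0.0006 -0.0004  0.0022] goal-frame [-0.0006 -0.0004  0.0022] turn [ 0.0001 -0.0001  0.0001] q [ 0.52  0.65  1.72 -0.    0.78  0.46]
```

```bash
python3 -m creep '[[0,0,0.0008,0,0,0],[0,0,0.0006,0,0,0],[0,0,0.0005,0,0,0],[0,0,0.0004,0,0,0],[0,0,0,0,0,0],[0,0,0,0,0,0],[0,0,0,0,0,0],[0,0,0,0,0,0],[0,0,0,0,0,0],[0,0,0,0,0,0]]'; python3 go.py 443 322.8 22 93.5
```

```text
t: 38.0
position: [443.3, 323.3, 21.8]
tool_rot: [-0.0, 0.685, 0.728, 0.0]
contact_force: [-0.1, 0.1, -1.4]
width: 0.729
finger_force: 18.0
t 38.0 pos [443.3 323.3  21.8] shift now-frame [-0.0005 -0.0003 -0.0002] goal-frame [-0.0005 -0.0003 -0.0002] turn [ 0.     -0.      0.0001] q [0.52 0.65 1.72 0.   0.77 0.46]
```

```bash
python3 -m creep '[[0,0,0,0,0,0],[0,0,0,0,0,0],[0,0,0,0,0,0],[0,0,0,0,0,0],[0,0,-0.005,0,0,0],[0,0,-0.025,0,0,0],[0,0,-0.04,0,0,0],[0,0,-0.05,0,0,0],[0,0,-0.05,0,0,0],[0,0,-0.05,0,0,0]]' 1; python3 -m creep '[[0,0.03,-0.02,0,0,0],[0,0.04,-0.02,0,0,0],[0,0.04,-0.02,0,0,0],[0,0.04,-0.02,0,0,0],[0,0.04,-0.02,0,0,0],[0,0.03,-0.02,0,0,0],[0,0,0,0,0,0],[0,0,0,0,0,0],[0,0,0,0,0,0],[0,0,0,0,0,0]]'; python3 - <<'E'
from h import *
p,d,c=grab('top'); save('top2',p); p,d,c=grab('side'); save('side2',p)
for n in('top','side'):
    z=np.load(f'/tmp/{n}.npz'); d=z['d']; W=cloud(d,get_calibration(n)); Z=W[...,2]
    for k,x,y,lo,hi in(('green',438.7,87,58,72),('rust',443,323,42,56),('redb',438,-163,50,62),('blueb',441.6,-351.2,50,62)):
        m=(Z>lo)&(Z<hi)&(abs(W[...,0]-x)<90)&(abs(W[...,1]-y)<90); q=W[m]
        if len(q)>5: r=cv2.minAreaRect(q[:,:2].astype(np.float32)); print(n,k,m.sum(),np.round(r[0],1),np.round(r[1],1),round(r[2],1),np.median(q[:,2]).round(1))
E
```

```text
t: 39.25
position: [443.0, 323.2, 244.0]
tool_rot: [0.0, 0.685, 0.728, 0.0]
contact_force: [1.3, 0.4, 0.0]
width: 1.002
finger_force: 0.0
t: 40.5
position: [662.1, 336.9, 361.8]
tool_rot: [-0.0, 0.685, 0.729, -0.0]
contact_force: [-0.3, -0.9, 0.4]
width: 1.001
finger_force: 0.0
top green 490 [435.2  85.8] [108.   62.4] 89.0 63.4
top rust 558 [441.2 322.7] [ 64.1 127.3] 3.2 48.3
top redb 36 [ 435.6 -163.6] [34.  31.4] 43.8 54.9
top blueb 32 [ 438.5 -351.8] [30.7 33.4] 88.8 55.0
side green 557 [437.9  87. ] [114.3  63.3] 86.9 63.4
side rust 1146 [442.9 324.4] [ 67.6 127.9] 3.4 49.6
side redb 48 [ 435.8 -154.4] [33.8 24.8] 21.6 56.2
side blueb 35 [ 441.2 -344. ] [29.9 25.5] 9.2 54.8
```

View pics/side2.png

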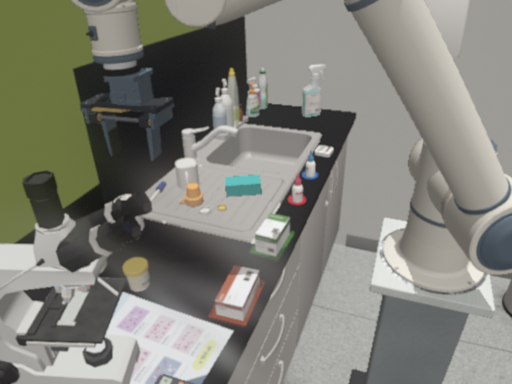

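View pics/top2.png

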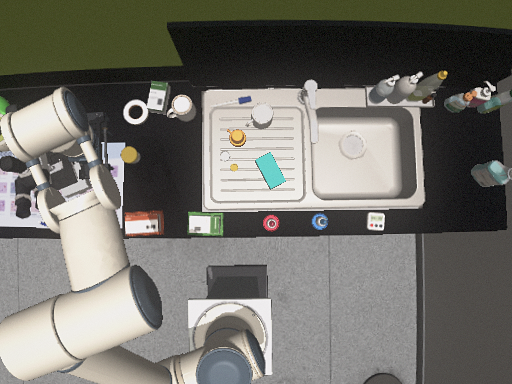

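Both views show all four items in their matching places: cartons flat at top-view (143,223) and (205,223), bottles upright at (271,223) and (320,222). Offsets are under 4 mm for the cartons and bottles in the top view, and the arm is clear.

```bash
python3 -c "
from cell import job; print(job.hand_in())"
```

```text
the job is handed in; nothing more can be done
None
```

The job is handed in after about 41 s of robot time: both bottles stand upright in their matching saucers and both cartons lie flat in their matching trays, each about 4 mm or less off centre in the last top view; the hand-in returned no verdict.

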